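# Cover the resin tiles with the nested lids, then lift off the outer lid

## Task

Straighten the three resin tiles on the tray into an even row, each squarely on its own drawn outline. Then take the nested pair of lids by the wooden knob (it belongs to the clear inner lid), and lower both together gently onto the tray over the tiles, fully down between the corner stops. Last, lift the grey outer lid alone by its square collar so that I can check the row through the inner lid, leaving the inner lid seated and the tiles in line; finish while still holding the outer lid level and still, its rim higher than the knob's top, with everything else on the table left in its place.

Things in the scene. Friction and masses are not known exactly. Their poses are not given: they have to be found in the camera images.
- tray: Fixed wooden tray: flat plate 216 mm (x) by 120 mm (y), 6 mm thick. At each corner an L-shaped stop stands 8 mm above the plate (arms 16 mm along x, 24 mm along y, the sides open between); the opening between the stops is 192 x 96 mm. Origin: centre of the underside, on the table; x along the long side, z up; yaw within 0.4 rad of world x.
- mark0 (a point): Centre of a 44 mm square outline drawn on the tray's plate, at -56 mm along the tray's x, on the plate's top face (6 mm above the table); its axes are the tray's.
- mark1 (a point): Centre of a 44 mm square outline drawn on the tray's plate, at the tray's middle, on the plate's top face (6 mm above the table); its axes are the tray's.
- mark2 (a point): Centre of a 44 mm square outline drawn on the tray's plate, at +56 mm along the tray's x, on the plate's top face (6 mm above the table); its axes are the tray's.
- tile0_center (a point): Centre of a loose pale resin tile, 40 x 40 mm square and 14 mm thick, about 30 g, lying on the tray near one of the marks but up to 17 mm off and up to 0.28 rad askew; x and y square to its sides. All three tiles are alike and any tile may take any outline.
- tile1_center (a point): Centre of a loose pale resin tile, 40 x 40 mm square and 14 mm thick, about 30 g, lying on the tray near one of the marks but up to 17 mm off and up to 0.28 rad askew; x and y square to its sides. All three tiles are alike and any tile may take any outline.
- tile2_center (a point): Centre of a loose pale resin tile, 40 x 40 mm square and 14 mm thick, about 30 g, lying on the tray near one of the marks but up to 17 mm off and up to 0.28 rad askew; x and y square to its sides. All three tiles are alike and any tile may take any outline.
- knob (a point): Square wooden knob of the inner lid, 18 x 18 mm, upright at its centre, sides parallel to the lid's; its top is 89 mm above the inner lid's lower rim. This point is on its axis 14 mm below the top; axes as inner_rim. The nested outer lid just rests on the inner lid's top, not fastened: lifting the knob carries both. 32 mm of it stands free above the nested collar.
- inner_rim (a point): Centre of the lower rim of the inner lid: a clear box, open below, 180 mm (x) by 84 mm (y), 30 mm high, 3 mm walls, about 160 g; z up, yaw within 0.4 rad of world x. It starts standing on the table under the outer lid. Seated, this rim lies on the tray's plate with 6 mm play to the stops on every side; either way round will do.
- collar (a point): Square collar of the outer lid, 42 x 42 mm outside, 24 mm high, with a 26 mm square bore through which the knob passes with 4 mm play; sides parallel to the lid's. This point is on its axis 10 mm below its top (14 mm above the lid's top plate; while nested, 47 mm above the inner lid's lower rim).
- outer_rim (a point): Centre of the lower rim of the grey outer lid: 196 mm (x) by 100 mm (y), open below, 21 mm high (18 mm skirt, 3 mm top plate) without the collar, about 180 g; axes as inner_rim. While nested it is 12 mm above the inner lid's lower rim.
- dropper0: Bystander: amber dropper bottle, 26 mm across, 58 mm tall, standing; origin under its centre
- dropper1: Bystander: another such dropper bottle
- dropper2: Bystander: another such dropper bottle
- cup: Bystander: white paper mixing cup, 76 mm across the rim, 85 mm tall; origin under its centre
- stick: Bystander: flat wooden stirring stick 150 x 18 x 5 mm, lying; origin under its centre
- jar: Bystander: closed glass jar, 56 mm across, 60 mm tall; origin under its centre
- tin: Bystander: closed flat aluminium tin, 60 mm across, 28 mm tall; origin under its centre
Mind the look-alikes: they are no part of the job. Leave any pink look-alike of the part that bears tile0_center alone. Leave any turquoise look-alike of the part that bears collar alone.

How it is judged (in metres and radians):
On the way, in this order (a step that is already met when the one before it is completed fails the run):
1. the three tiles lie in an even row on the outlines (((horizontal distance between tile0_center and mark0 below 0.007 m and z of tile0_center in the frame of tray below 0.018 m and (angle between the x axis of tile0_center and the x axis of tray, either way round below 0.14 rad or angle between the x axis of tile0_center and the y axis of tray, either way round below 0.14 rad)) or (horizontal distance between tile1_center and mark0 below 0.007 m and z of tile1_center in the frame of tray below 0.018 m and (angle between the x axis of tile1_center and the x axis of tray, either way round below 0.14 rad or angle between the x axis of tile1_center and the y axis of tray, either way round below 0.14 rad)) or (horizontal distance between tile2_center and mark0 below 0.007 m and z of tile2_center in the frame of tray below 0.018 m and (angle between the x axis of tile2_center and the x axis of tray, either way round below 0.14 rad or angle between the x axis of tile2_center and the y axis of tray, either way round below 0.14 rad))) and ((horizontal distance between tile0_center and mark1 below 0.007 m and z of tile0_center in the frame of tray below 0.018 m and (angle between the x axis of tile0_center and the x axis of tray, either way round below 0.14 rad or angle between the x axis of tile0_center and the y axis of tray, either way round below 0.14 rad)) or (horizontal distance between tile1_center and mark1 below 0.007 m and z of tile1_center in the frame of tray below 0.018 m and (angle between the x axis of tile1_center and the x axis of tray, either way round below 0.14 rad or angle between the x axis of tile1_center and the y axis of tray, either way round below 0.14 rad)) or (horizontal distance between tile2_center and mark1 below 0.007 m and z of tile2_center in the frame of tray below 0.018 m and (angle between the x axis of tile2_center and the x axis of tray, either way round below 0.14 rad or angle between the x axis of tile2_center and the y axis of tray, either way round below 0.14 rad))) and ((horizontal distance between tile0_center and mark2 below 0.007 m and z of tile0_center in the frame of tray below 0.018 m and (angle between the x axis of tile0_center and the x axis of tray, either way round below 0.14 rad or angle between the x axis of tile0_center and the y axis of tray, either way round below 0.14 rad)) or (horizontal distance between tile1_center and mark2 below 0.007 m and z of tile1_center in the frame of tray below 0.018 m and (angle between the x axis of tile1_center and the x axis of tray, either way round below 0.14 rad or angle between the x axis of tile1_center and the y axis of tray, either way round below 0.14 rad)) or (horizontal distance between tile2_center and mark2 below 0.007 m and z of tile2_center in the frame of tray below 0.018 m and (angle between the x axis of tile2_center and the x axis of tray, either way round below 0.14 rad or angle between the x axis of tile2_center and the y axis of tray, either way round below 0.14 rad)))), for 0.2 s.
2. both lids, still nested, are seated on the tray over the row (all of step 1 and z of knob in the frame of tray below 0.084 m and horizontal distance between knob and tray below 0.01 m and angle between knob's own z axis and vertical below 0.05 rad and z of collar in the frame of knob below -0.022 m), for 0.2 s.
At the end, for the whole second after the job is handed in: A tile flat on each outline (7 mm, 0.14 rad); inner lid fully down between the stops (3 mm high, 10 mm in plan), not touched by the fingers; outer lid in the fingers, still, level within 0.17 rad, at least 79 mm above its nested place, not touching the inner lid (all of step 1 and z of knob in the frame of tray below 0.084 m and horizontal distance between knob and tray below 0.01 m and angle between knob's own z axis and vertical below 0.05 rad and z of collar in the frame of knob above 0.051 m and contact force between outer_lid and the fingers above 1 N and contact force between outer_lid and inner_lid below 0.05 N and contact force between inner_lid and the fingers below 0.05 N and angle between collar's own z axis and vertical below 0.17 rad and linear speed of outer_lid below 0.03 m/s and linear speed of inner_lid below 0.02 m/s); the arm keeps its last pose, push and grip.
It fails at once if the outer lid is lifted off the inner lid while the inner lid is not seated on the tray (z of collar in the frame of knob above -0.016 m and not (z of knob in the frame of tray below 0.084 m and horizontal distance between knob and tray below 0.01 m and angle between knob's own z axis and vertical below 0.05 rad)).
It fails at once if the lids are dropped onto the tray (z of knob in the frame of tray below 0.111 m and horizontal distance between knob and tray below 0.06 m and linear speed of inner_lid above 0.35 m/s).
It fails at once if a bystander is shoved more than 30 mm or knocked over (distance of any of dropper0, dropper1, dropper2, cup, stick, jar, tin from where it was at the start of the episode above 0.03 m or angle between any of dropper0, dropper1, dropper2, cup, stick, jar, tin's own z axis and vertical above 0.5 rad).
It also fails if it takes over 58 s, if anything falls off the work surface, if the arm or the gripper's body presses on something with over 40 N, if the wrist force passes 120 N, or if a joint passes its speed limit or range.

## Robot

A 7-joint arm with a two-finger parallel gripper is mounted at the origin on the work surface. World frame = base frame: x ahead of the robot, y to its left, z up, the work surface at z = 0. Lengths are in mm, angles in rad, forces in N, time in s.
With the tool pointing down it reaches from about 425 to 800 mm from the base axis. Payload 8.3 kg.
Tool frame: the origin (TCP) lies midway between the tips of the shut fingers; the grasp point (between the pads) lies 19 mm behind it (manip.grip_point_offset is the distance from the TCP to the grasp point, in mm); z points along the fingers, x is the direction in which the jaws open and shut, and the axes are right-handed (so a half turn about z gives the same grasp; the last joint's range is limited). The gripper opens to 85 mm and grips with 20 to 120 N. Pads are 22 mm wide; open, the fingers measure 114 mm over their backs; the gripper's body (76 mm by 85 mm) begins 54 mm behind the grasp point. The pads swing forward as they close: fully open they stand 13 mm farther back than shut.
Start: joints at [-1.325, 0.383, 0.016, 1.37, -0.006, 1.388, -0.046], TCP at [189.895, 595.435, 231.279] pointing down, gripper open.
Joint ranges: [-2.95, 2.95], [-0.25, 2.06], [-1.52, 1.56], [0.18, 2.33], [-1.44, 4.58], [0.02, 2.06], [-3.01, 3.01]. Speed limits (rad/s): [2.39, 2.39, 3.01, 3.01, 3.14, 3.14, 3.14].

## Interface

Orientations are given as a 3x3 rotation matrix whose columns are the frame's x, y, z axes.
In Python, from plant import manip gives the robot as it stands.
- The arm moves only by the shell command python3 -m creep 'ROWS' [FORCE]. ROWS is JSON, one flat list of numbers, 7 for each row, row after row: the finger opening in mm, from 0 to 85.4, then the shift along the world's x, y, z in mm, then the turn, a rotation vector about the world's x, y, z in rad. In form: [gripper, dx, dy, dz, wx, wy, wz, gripper, dx, dy, dz, wx, wy, wz, ...]. A call has 1 to 8 rows; each row shifts and turns the commanded pose from where the row before left it; what a row does not reach is not made up. A row lasts 1/10 s, in which the tool goes at most 50 mm and 8.59 degrees, less where a joint would pass 70% of its speed; a pose out of reach is approached as far as the arm can. A call with a gripper value outside its range is refused whole. The fingers move at their own pace and stop on an object; FORCE is the grip in N (left out, the last holds). Time passes only in rows, so rows that do not move let the fingers close. It gives the time, the measured TCP pose, the force and the opening at its end, in the units of the state.
- manip.state(): the state, without advancing time (a new reading comes with each control period).
- manip.camera(name): name is "side" or "top" or "wrist"; returns the picture (420x560x3 uint8, blue, green, red); there is no depth.
- manip.camera_model(name): a dict with "fx", "fy", "cx", "cy" (pixels), "R" (3x3) and "t" (3): a world point X has camera coordinates R X + t; the wrist camera has in their place "mount" (4x4, takes a point from camera to tool coordinates, whose origin is the TCP and whose axes are the tool frame's). Camera axes: x right, y down, z forward; pixel columns grow to the right and rows downward; lengths in mm; the calibration is good to about 2 mm. A picture is of the moment at which its call begins: read the wrist's pose just before it. camera_model takes no time and is no camera call.
- manip.job_done(): hands the job in, once; it reports no verdict.
The state is a dict: "time_s": time; "joint_positions": joint angles; "qvel": joint speeds; "joint_torque": joint torques, N m; "eef_pos": TCP position; "orientation": TCP orientation; "wrist_force": force on the tool from outside, world axes, zero at the start; "wrist_torque": the same for the moment, N m; "finger_gap": opening from 0.0 (shut) to 1.0 (fully open).
Only numpy, scipy, OpenCV 4.12 (cv2) and the standard library are available. Lean on these libraries where they do the work, as an engineer would, in place of code of your own. Each camera call takes 0.05 s, during which the arm holds its last target.

## Working session

There is one attempt and no reset: what is moved stays moved. The work goes in short steps, Python scripts to look and compute and a shell command to move; the robot and the scene stay as the last step left them, time stands still between calls to the robot, and variables do not carry over. Pictures are saved under pics/ and viewed, and the job is handed in when it is done.

```bash
ls; mkdir -p pics
python3 - <<'E'
from plant import manip
import cv2
for n in ["top","side","wrist"]:
    cv2.imwrite(f"pics/{n}0.png",manip.camera(n)); m=manip.camera_model(n); print(n,m)
s=manip.state();print(s); print(manip.grip_point_offset)
E
```

```text
pics
top {'fx': 539.8239287170271, 'fy': 539.8239287170271, 'cx': 276.2138398850728, 'cy': 203.99168141380594, 'R': array([[-0.02226665, -0.99973158,  0.00639965],
       [-0.99195643,  0.02129474, -0.12477566],
       [ 0.12460589, -0.00912651, -0.99216434]]), 't': array([ -10.07443044,  528.80679835, 1246.87962804])}
side {'fx': 504.6855612733621, 'fy': 504.6855612733621, 'cx': 276.3736595848882, 'cy': 216.06171240414844, 'R': array([[-9.75613078e-01, -2.19495827e-01,  8.38654078e-04],
       [-1.11743960e-01,  4.93382693e-01, -8.62604664e-01],
       [ 1.88924347e-01, -8.41662106e-01, -5.05877941e-01]]), 't': array([ 499.79797333,  128.39257279, 1226.93368308])}
wrist {'fx': 373.1094232014896, 'fy': 373.1094232014896, 'cx': 279.74538069979684, 'cy': 212.48129034784307, 'mount': array([[ 9.99999959e-01, -2.30199227e-04, -1.69491354e-04,
        -1.05621067e+00],
       [ 2.72515039e-04,  9.46739328e-01,  3.22000886e-01,
        -8.22041765e+01],
       [ 8.63397758e-05, -3.22000919e-01,  9.46739352e-01,
        -1.43039109e+02],
       [ 0.00000000e+00,  0.00000000e+00,  0.00000000
[... 181 characters left out ...]
l': array([ 0.00088712, -0.00094743,  0.00143954, -0.00253329,  0.0004096 ,
       -0.00045507,  0.00208857]), 'joint_torque': array([ 2.11586303e-03, -6.28156328e+01,  8.45623612e-01, -3.72172666e+01,
        1.66881422e-02,  1.08221022e-02,  1.70893111e-05]), 'eef_pos': array([189.77281644, 595.10063817, 230.50867828]), 'orientation': array([[ 3.03857815e-01,  9.52717286e-01, -4.49505887e-04],
       [ 9.52716242e-01, -3.03858148e-01, -1.41031719e-03],
       [-1.48021959e-03,  2.84341476e-07, -9.99998904e-01]]), 'wrist_force': array([ 0.15442236,  0.09252829, -0.08878247]), 'wrist_torque': array([-0.00300541, -0.02491235,  0.01475157]), 'finger_gap': 0.9996859889334532}
18.700000000000003
```

View pics/top0.png

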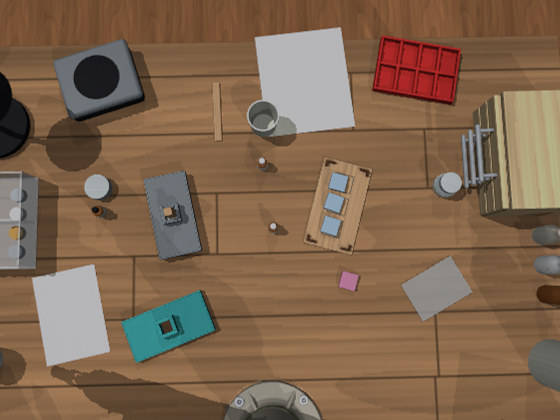

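View pics/side0.png

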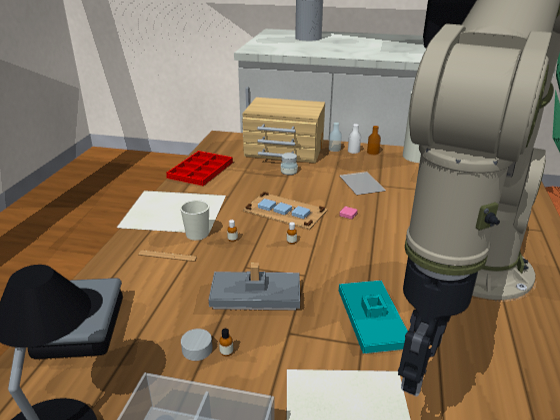

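View pics/wrist0.png

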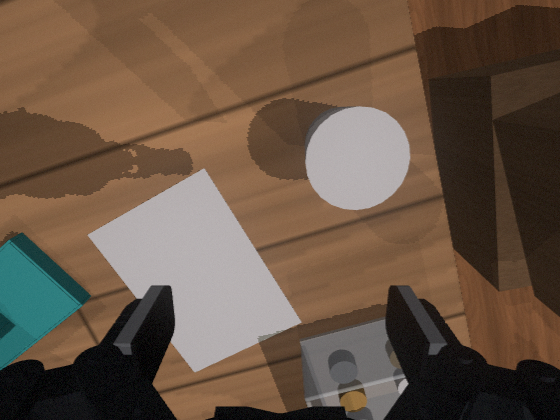

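The top view shows the tray at about (338,205) with three bluish tiles on it. The nested lids are at (173,213), with the look-alikes turquoise at (168,326) and pink at (348,281). Droppers stand at (263,163) and (273,227), with the cup at (263,118). I'll compute coarse positions next.

```bash
cat > h.py <<'E'
from plant import manip
import numpy as np, cv2
def ray_cam(name,uv,z,pose=None):
    m=manip.camera_model(name); uv=np.atleast_2d(np.asarray(uv,float))
    d=np.c_[(uv[:,0]-m['cx'])/m['fx'],(uv[:,1]-m['cy'])/m['fy'],np.ones(len(uv))]
    if name=='wrist':
        p,O=pose; M=m['mount']; R=O@M[:3,:3]; c=p+O@M[:3,3]
    else:
        R=m['R'].T; c=-R@m['t']
    w=d@R.T
    return c+w*((z-c[2])/w[:,2])[:,None]
def wrist():
    s=manip.state(); pose=(s['eef_pos'],s['orientation']); return manip.camera('wrist'),pose
def rect(img,name,mask,z,pose=None,amin=50):
    cs,_=cv2.findContours(mask,cv2.RETR_EXTERNAL,cv2.CHAIN_APPROX_NONE); out=[]
    for c in cs:
        if cv2.contourArea(c)<amin: continue
        w=ray_cam(name,c.reshape(-1,2),z,pose)[:,:2]
        out.append((cv2.minAreaRect(w.astype(np.float32)),c.reshape(-1,2).mean(0)))
    return out
E
python3 - <<'E'
from h import *
im=cv2.imread('pics/top0.png')
for n,uv,z in [('tray',(338,205),6),('lid',(169,212),33),('knob',(169,211),89),('d263',(263,160),50),('d273',(273,226),50),('cup',(263,116),80),('stick',(217,112),3),('jar',(450,183),50),('dark',(97,210),50),('tin',(97,187),28),('pink',(348,281),10),('turq',(168,326),30)]:
    print(n,ray_cam('top',uv,z)[0].round())
hsv=cv2.cvtColor(im,cv2.COLOR_BGR2HSV)
for uv in [(339,182),(334,204),(331,226),(160,190),(320,180),(350,250)]: print(uv,hsv[uv[1],uv[0]],im[uv[1],uv[0]])
big=cv2.resize(im[140:270,130:400],None,fx=2.9,fy=2.9,interpolation=cv2.INTER_CUBIC);cv2.imwrite('pics/z.png',big)
E
```

```text
tray [ 526. -172.    6.]
lid [515. 232.  33.]
knob [511. 222.  89.]
d263 [632.   7.  50.]
d273 [475. -13.  50.]
cup [730.   5.  80.]
stick [765. 120.   3.]
jar [ 567. -432.   50.]
dark [521. 397.  50.]
tin [579. 405.  28.]
pink [ 344. -188.   10.]
turq [250. 234.  30.]
(339, 182) [104  59 181] [181 161 139]
(334, 204) [103  58 180] [180 162 139]
(331, 226) [104  58 181] [181 162 140]
(160, 190) [105  23 110] [110 105 100]
(320, 180) [ 16  98 180] [111 148 180]
(350, 250) [ 13 118  78] [42 58 78]
```

View pics/z.png

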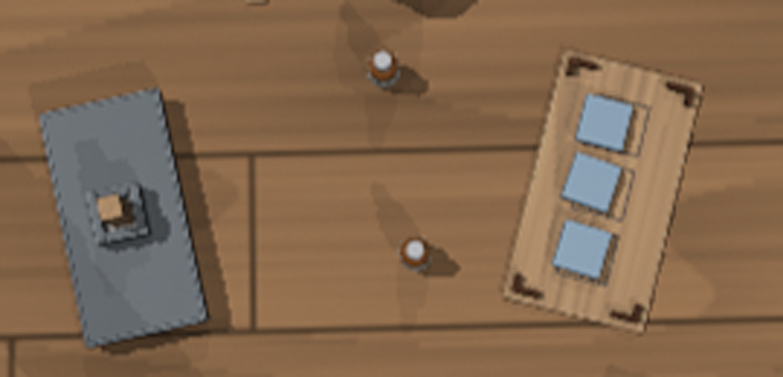

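```bash
python3 -m creep '[85,35,-32,0,0,0,0, 85,35,-32,0,0,0,0, 85,35,-32,0,0,0,0, 85,35,-32,0,0,0,0, 85,35,-32,0,0,0,0, 85,35,-32,0,0,0,0, 85,35,-34,0,0,0,0, 85,35,-34,0,0,0,0]'; python3 -m creep '[85,30,-38,0,0,0,0, 85,30,-38,0,0,0,0, 85,15,-45,0,0,0,0, 85,0,-48,0,0,0,0, 85,0,-48,0,0,0,0, 85,0,-48,0,0,0,0, 85,0,-48,0,0,0,0, 85,0,-48,0,0,0,0]'
```

```text
time_s: 0.95
eef_pos: [470.9, 333.8, 231.2]
orientation: [[0.304, 0.953, -0.0], [0.953, -0.304, -0.0], [-0.0, -0.0, -1.0]]
wrist_force: [-0.3, 1.0, -0.2]
finger_gap: 0.995
time_s: 1.75
eef_pos: [544.4, -27.4, 231.2]
orientation: [[0.304, 0.953, -0.0], [0.953, -0.304, 0.0], [0.0, -0.0, -1.0]]
wrist_force: [1.4, 0.1, 0.0]
finger_gap: 0.999
```

```bash
python3 -m creep '[85,-14,-44,-10,0,0,0.04, 85,-14,-44,-10,0,0,0.04, 85,-6,-44,-10,0,0,0, 85,0,0,0,0,0,0, 85,0,0,0,0,0,0]'
python3 - <<'E'
from h import *
im,p=wrist(); cv2.imwrite('pics/w1.png',im); np.save('w1.npy',np.vstack([p[0],p[1]]))
E
```

```text
time_s: 2.25
eef_pos: [510.3, -158.6, 200.9]
orientation: [[0.23, 0.973, -0.001], [0.973, -0.23, 0.0], [-0.0, -0.001, -1.0]]
wrist_force: [-0.2, -0.0, 1.1]
finger_gap: 0.998
```

View pics/w1.png

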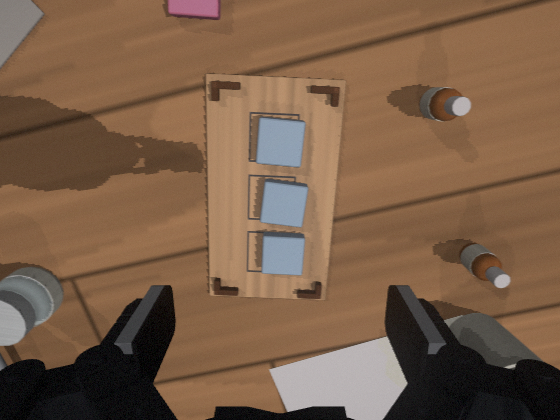

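The wrist view shows the whole tray with corners near (206,75), (345,80), (323,299) and (211,297). The tiles are at (281,142), (285,204) and (284,255), all shifted to the right of their outlines. Pink is at (193,5).

```bash
cat >> h.py <<'E'
def tray_tiles(im,p,corners,verbose=True):
    """corners: approx px order a,b,c,d ; refine by fitting minAreaRect of dark stops? use subpix"""
    hsv=cv2.cvtColor(im,cv2.COLOR_BGR2HSV)
    m=cv2.inRange(hsv,(95,40,150),(112,255,255)); m=cv2.morphologyEx(m,cv2.MORPH_OPEN,np.ones((3,3),np.uint8))
    T=[]
    for r,c in sorted(rect(im,'wrist',m,20,p,300),key=lambda t:t[1][1]):
        a=np.deg2rad(r[2]); a=(a+np.pi/4)%(np.pi/2)-np.pi/4
        T.append((np.array(r[0]),r[1],a,c))
    C=ray_cam('wrist',corners,6,p)[:,:2] if corners is not None else None
    return T,C
def wrap(a): return (a+np.pi/4)%(np.pi/2)-np.pi/4
E
python3 - <<'E'
from h import *
im=cv2.imread('pics/w1.png'); q=np.load('w1.npy'); p=(q[0],q[1:])
T,C=tray_tiles(im,p,[(206,75),(345,80),(323,299),(211,297)])
print(C.round(1), [np.linalg.norm(C[i]-C[(i+1)%4]).round(1) for i in range(4)])
ctr=C.mean(0); ax=((C[3]-C[0])+(C[2]-C[1])); yaw=np.arctan2(ax[1],ax[0]); ay=(C[1]-C[0])+(C[2]-C[3]); print('tray',ctr,yaw,np.arctan2(-ay[0],ay[1]))
for t in T: 
    d=t[0]-ctr; R=np.array([[np.cos(yaw),np.sin(yaw)],[-np.sin(yaw),np.cos(yaw)]])
    print('tile',t[0].round(1),np.round(t[1],1),'yaw',t[2].round(3),'rel',wrap(t[2]-yaw).round(3),'intray',(R@d).round(1),t[3].round())
# outlines: dark lines on wood
cv2.imwrite('pics/w1z.png',cv2.resize(im[60:310,190:360],None,fx=2.4,fy=2.4,interpolation=cv2.INTER_CUBIC))
# marks expected pixel
E
```

```text
[[ 407.  -199.9]
 [ 438.2  -85.5]
 [ 644.2 -145.3]
 [ 615.2 -257.8]] [np.float64(118.5), np.float64(214.6), np.float64(116.2), np.float64(216.1)]
tray [ 526.14853306 -172.13488874] -0.27703285139221207 -0.2592940248792573
tile [ 475.  -151.2] [37.8 38.2] yaw -0.328 rel -0.051 intray [-55.    6.2] [280. 142.]
tile [ 530.3 -161.1] [37.8 38.3] yaw -0.369 rel -0.092 intray [ 1.  11.8] [283. 204.]
tile [ 580.  -173.6] [37.6 38.2] yaw -0.288 rel -0.011 intray [52.2 13.4] [283. 255.]
```

View pics/w1z.png

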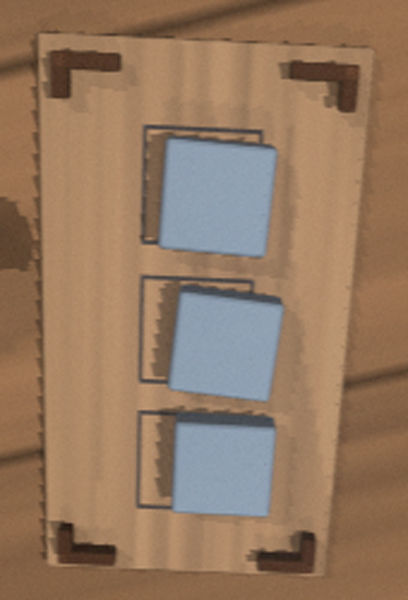

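Run:
```python
from h import *
q=np.load('w1.npy'); p=(q[0],q[1:])
px=np.array([(145,128),(142,243),(141,277),(141,382),(138,412),(137,507),(262,130),(252,281)])/2.4+[190,60]
px=px-[0.3,0.3]
W=ray_cam('wrist',px,6,p)[:,:2]
L=np.array([(-78,-22),(-34,-22),(-22,-22),(22,-22),(34,-22),(78,-22),(-78,22),(-22,22)],float)
import scipy.spatial.transform as st
A=L-L.mean(0);B=W-W.mean(0); H=A.T@B; yaw=np.arctan2(H[0,1]-H[1,0],H[0,0]+H[1,1]); R=np.array([[np.cos(yaw),-np.sin(yaw)],[np.sin(yaw),np.cos(yaw)]])
c=W.mean(0)-R@L.mean(0); print(c,yaw); print((W-c-L@R.T).round(1))
for m in(-56,0,56): print('mark',m,(c+R@[m,0]).round(1))
T,_=tray_tiles(cv2.imread('pics/w1.png'),p,None)
for t in T: print((R.T@(t[0]-c)).round(1),wrap(t[2]-yaw).round(3))
```

```text
[ 526.02134262 -171.75464227] -0.27437887004473654
[[ 1.   0.5]
 [-0.6  0.5]
 [ 0.5 -0. ]
 [-0.3  0.9]
 [ 0.4 -0.4]
 [-0.5  0.1]
 [-0.4 -0.4]
 [-0.  -1.1]]
mark -56 [ 472.1 -156.6]
mark 0 [ 526.  -171.8]
mark 56 [ 579.9 -186.9]
[-54.7   6. ] -0.053
[ 1.3 11.4] -0.095
[52.5 12.9] -0.014
```

```bash
python3 -m creep '[85,-18,4,-43,0,0,-0.042, 85,-17,3,-44,0,0,0, 85,0,0,-46,0,0,0, 85,0,0,-40,0,0,0, 85,0,0,-20,0,0,0, 40,0,0,0,0,0,0, 38,0,0,0,0,0,0, 38,0,0,0,0,0,0]' 25;  python3 -m creep '[38,0,0,0,0,0,0, 38,0,0,0,0,0,0, 38,0,0,0,0,0,0]'
```

```text
time_s: 3.1
eef_pos: [477.6, -150.2, 9.9]
orientation: [[0.266, 0.964, 0.003], [0.964, -0.266, -0.0], [0.001, 0.003, -1.0]]
wrist_force: [0.4, -0.3, 0.7]
finger_gap: 0.507
time_s: 3.4
eef_pos: [477.6, -150.3, 10.2]
orientation: [[0.267, 0.964, 0.004], [0.964, -0.267, 0.0], [0.001, 0.003, -1.0]]
wrist_force: [-0.7, 2.1, 7.6]
finger_gap: 0.461
```

```bash
python3 -m creep '[38,0,0,4,0,0,0, 38,-1.7,-3.5,0,0,0,0, 38,-1.7,-3.4,0,0,0,0, 38,0,0,0,0,0,0, 38,0,0,-4,0,0,0, 38,0,0,0,0,0,0]';  python3 -m creep '[65,0,0,0,0,0,0, 70,0,0,0,0,0,0, 70,0,0,0,0,0,0, 70,0,0,10,0,0,0]'
```

```text
time_s: 4.0
eef_pos: [473.1, -158.1, 8.7]
orientation: [[0.268, 0.963, 0.001], [0.963, -0.268, -0.001], [-0.0, 0.001, -1.0]]
wrist_force: [-1.1, -0.9, 6.1]
finger_gap: 0.465
time_s: 4.4
eef_pos: [471.4, -157.1, 17.4]
orientation: [[0.267, 0.964, -0.003], [0.964, -0.267, 0.0], [-0.0, -0.003, -1.0]]
wrist_force: [-0.4, 0.3, -0.4]
finger_gap: 0.82
```

```bash
python3 -m creep '[85,0,0,25,0,0,0, 85,29,-2,5,0,0,0, 85,30,-2,0,0,0,0, 85,0,0,0,0,0,0, 85,0,0,-20,0,0,0, 85,0,0,-19,0,0,0, 85,0,0,0,0,0,0, 85,0,0,0,0,0,0]'
```

```text
time_s: 5.2
eef_pos: [531.1, -161.6, 9.7]
orientation: [[0.268, 0.963, -0.001], [0.963, -0.268, -0.0], [-0.0, -0.001, -1.0]]
wrist_force: [0.6, -0.5, 0.6]
finger_gap: 0.993
```

```bash
python3 -m creep '[40,0,0,0,0,0,0, 38,0,0,0,0,0,0, 38,0,0,0,0,0,0, 38,0,0,0,0,0,0, 38,0,0,0,0,0,0]' 25; python3 -m creep '[38,0,0,4,0,0,0, 38,-2.1,-5.2,0,0,0,0, 38,-2.1,-5.2,0,0,0,0, 38,0,0,0,0,0,0, 38,0,0,0,0,0,0]'
```

```text
time_s: 5.7
eef_pos: [532.0, -161.6, 10.3]
orientation: [[0.268, 0.964, 0.001], [0.964, -0.268, 0.0], [0.0, 0.001, -1.0]]
wrist_force: [-1.7, 0.5, 6.9]
finger_gap: 0.468
time_s: 6.2
eef_pos: [527.0, -172.2, 13.1]
orientation: [[0.268, 0.963, -0.0], [0.963, -0.268, -0.0], [-0.0, -0.0, -1.0]]
wrist_force: [-0.3, 0.1, -0.1]
finger_gap: 0.469
```

```bash
python3 -m creep '[38,0,0,-4,0,0,0, 38,0,0,0,0,0,0, 65,0,0,0,0,0,0, 70,0,0,0,0,0,0, 70,0,0,0,0,0,0, 75,0,0,20,0,0,0, 85,26,-1,16,0,0,0, 85,27,-1,0,0,0,0]'; python3 -m creep '[85,0,0,0,0,0,0, 85,0,0,-18,0,0,0, 85,0,0,-18,0,0,0, 85,0,0,0,0,0,0, 85,0,0,0,0,0,0]'
```

```text
time_s: 7.0
eef_pos: [582.0, -174.5, 47.8]
orientation: [[0.268, 0.963, 0.003], [0.963, -0.268, -0.0], [0.001, 0.003, -1.0]]
wrist_force: [0.6, 0.1, -0.2]
finger_gap: 0.995
time_s: 7.5
eef_pos: [579.6, -173.9, 9.1]
orientation: [[0.268, 0.963, -0.001], [0.963, -0.268, 0.0], [-0.0, -0.001, -1.0]]
wrist_force: [0.1, -0.1, 0.3]
finger_gap: 0.993
```

```bash
python3 -m creep '[40,0,0,0,0,0,0, 38,0,0,0,0,0,0, 38,0,0,0,0,0,0, 38,0,0,0,0,0,0, 38,0,0,0,0,0,0]' 25; python3 -m creep '[38,0,0,4,0,0,0, 38,0,-6.5,0,0,0,0, 38,0,-6.4,0,0,0,0, 38,0,0,0,0,0,0, 38,0,0,0,0,0,0]'
```

```text
time_s: 8.0
eef_pos: [580.8, -174.0, 10.1]
orientation: [[0.267, 0.964, 0.001], [0.964, -0.267, -0.0], [0.0, 0.001, -1.0]]
wrist_force: [-1.5, 0.9, 6.5]
finger_gap: 0.459
time_s: 8.5
eef_pos: [580.0, -187.3, 13.1]
orientation: [[0.268, 0.963, -0.0], [0.963, -0.268, -0.0], [-0.0, -0.0, -1.0]]
wrist_force: [-0.6, -0.2, -0.4]
finger_gap: 0.459
```

Next I'll lower, release, and back up to the viewing pose over the tray to check.

```bash
python3 -m creep '[38,0,0,-4,0,0,0, 38,0,0,0,0,0,0, 65,0,0,0,0,0,0, 70,0,0,0,0,0,0, 70,0,0,0,0,0,0, 75,0,0,20,0,0,0, 85,-10,5,45,0,0,0, 85,-20,8,48,0,0,0]'; python3 -m creep '[85,-35,10,45,0,0,0, 85,0,0,30,0,0,0, 85,0,0,0,0,0,0, 85,0,0,0,0,0,0]'
python3 - <<'E'
from h import *
im,p=wrist(); cv2.imwrite('pics/w2.png',im); np.save('w2.npy',np.vstack([p[0],p[1]]))
c=np.array([526.02,-171.75]);yaw=-0.2744
R=np.array([[np.cos(yaw),-np.sin(yaw)],[np.sin(yaw),np.cos(yaw)]])
T,_=tray_tiles(im,p,None)
for t in T: print((R.T@(t[0]-c)).round(1),wrap(t[2]-yaw).round(3),t[3])
cv2.imwrite('pics/w2z.png',cv2.resize(im[60:310,150:400],None,fx=2.4,fy=2.4,interpolation=cv2.INTER_CUBIC))
E
```

```text
time_s: 9.3
eef_pos: [550.9, -173.9, 120.1]
orientation: [[0.267, 0.964, -0.002], [0.964, -0.267, -0.0], [-0.001, -0.002, -1.0]]
wrist_force: [0.7, -0.3, 0.9]
finger_gap: 0.996
time_s: 9.7
eef_pos: [521.5, -165.3, 189.3]
orientation: [[0.267, 0.964, 0.002], [0.964, -0.267, 0.0], [0.001, 0.002, -1.0]]
wrist_force: [-0.1, 0.6, 0.2]
finger_gap: 0.996
[-58.   -1.8] -0.021 [273.71052632 124.21052632]
[-0.3 -0.3] -0.019 [275.1871345  191.95321637]
[55.3 -0.6] 0.004 [275.4875 250.5375]
```

View pics/w2z.png

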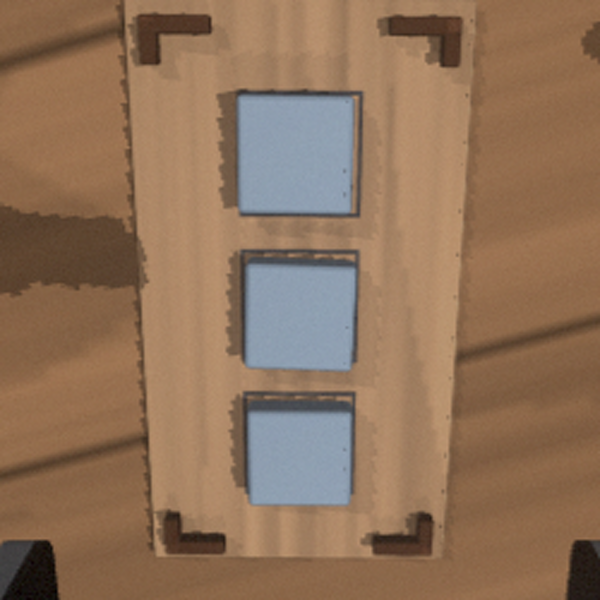

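The tiles sit on their outlines, 1 to 3 mm off and within 0.02 rad. Next I'll go look at the lids.

```bash
python3 -m creep '[85,-2,48,12,0,0,0.06, 85,-2,48,12,0,0,0.06, 85,-2,48,12,0,0,0.06, 85,-2,48,12,0,0,0.06, 85,-2,48,12,0,0,0.06, 85,-2,48,5,0,0,0.06, 85,-2,48,5,0,0,0.06, 85,-2,44,0,0,0,0.06]'; python3 -m creep '[85,0,0,0,0,0,0, 85,0,0,0,0,0,0]'
python3 - <<'E'
from h import *
im,p=wrist(); cv2.imwrite('pics/w3.png',im); np.save('w3.npy',np.vstack([p[0],p[1]]))
E
```

```text
time_s: 10.55
eef_pos: [504.4, 217.0, 257.6]
orientation: [[-0.211, 0.977, -0.002], [0.977, 0.211, -0.001], [-0.0, -0.002, -1.0]]
wrist_force: [0.7, 0.7, 0.2]
finger_gap: 0.998
time_s: 10.75
eef_pos: [504.2, 215.6, 256.5]
orientation: [[-0.21, 0.978, -0.003], [0.978, 0.21, -0.002], [-0.001, -0.004, -1.0]]
wrist_force: [-0.7, 0.3, 0.3]
finger_gap: 0.997
```

View pics/w3.png

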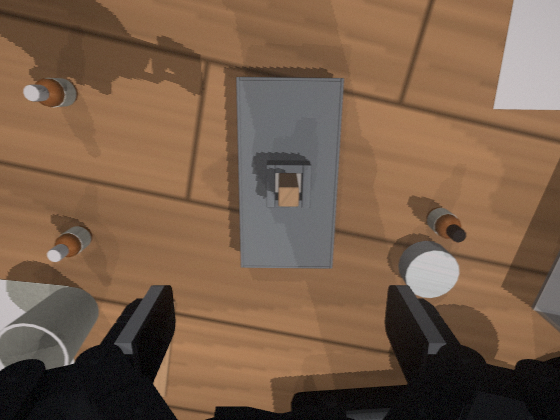

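The lid's top plate has corners near (237,78), (343,78), (331,267) and (241,267), the collar is at (288,185), and the knob top is at about (289,196). I'll take a closer look.

Run:
```python
from h import *
im=cv2.imread('pics/w3.png'); q=np.load('w3.npy'); p=(q[0],q[1:])
cv2.imwrite('pics/w3z.png',cv2.resize(im[150:220,250:330],None,fx=8,fy=8,interpolation=cv2.INTER_CUBIC))
C=ray_cam('wrist',[(237,78),(343,78),(331,267),(241,267)],33,p)[:,:2]
print(C.round(1),[np.linalg.norm(C[i]-C[(i+1)%4]).round(1) for i in range(4)]); ax=C[3]-C[0]+C[2]-C[1]; print(C.mean(0),np.arctan2(ax[1],ax[0]))
ay=C[1]-C[0]+C[2]-C[3]; print(np.arctan2(-ay[0],ay[1]))
```

```text
[[424.6 156.3]
 [404.  252.2]
 [594.1 290.4]
 [614.8 194.4]] [np.float64(98.1), np.float64(194.0), np.float64(98.2), np.float64(194.0)]
[509.37020913 223.34838775] 0.19796642276129953
0.21202426734591984
```

View pics/w3z.png

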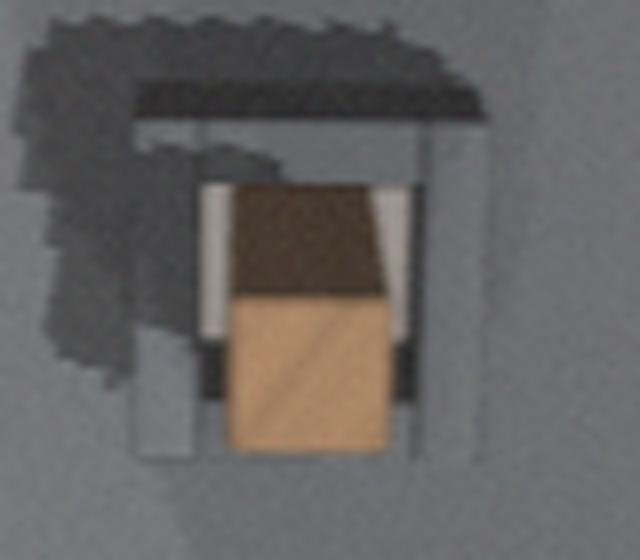

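Run:
```python
from h import *
q=np.load('w3.npy'); p=(q[0],q[1:])
f=lambda L:np.array(L)/8+[250,150]-0.45
for L,z in [([(235,296),(390,296),(390,452),(228,452)],89),([(135,120),(487,120),(476,460),(133,460)],57)]:
    C=ray_cam('wrist',f(L),z,p)[:,:2]
    print([np.linalg.norm(C[i]-C[(i+1)%4]).round(1) for i in range(4)],C.mean(0)); ay=C[1]-C[0]+C[2]-C[3]; print(np.arctan2(-ay[0],ay[1]))
```

```text
[np.float64(16.6), np.float64(17.6), np.float64(17.7), np.float64(17.6)] [510.21375891 222.93420939]
0.2120858738838284
[np.float64(40.9), np.float64(41.5), np.float64(41.4), np.float64(41.5)] [509.37399442 223.05359277]
0.21204667449861675
```

```bash
python3 -m creep '[85,3,4,-40,0,0,0, 85,3,3.4,-45,0,0,0, 85,0,0,-45,0,0,0, 60,0,0,-30,0,0,0, 50,0,0,-15,0,0,0, 40,0,0,0,0,0,0, 40,0,0,0,0,0,0]' 70
```

```text
time_s: 11.5
eef_pos: [511.5, 220.5, 84.0]
orientation: [[-0.205, 0.979, -0.0], [0.979, 0.205, -0.001], [-0.001, -0.0, -1.0]]
wrist_force: [0.1, -0.3, 1.2]
finger_gap: 0.467
```

```bash
python3 -m creep '[40,-1.5,2.5,0,0,0,0, 40,0,0,-12,0,0,0, 40,0,0,-10,0,0,0, 40,0,0,0,0,0,0, 40,0,0,0,0,0,0]'
python3 - <<'E'
from h import *
im,p=wrist(); cv2.imwrite('pics/w4.png',im)
E
```

```text
time_s: 12.0
eef_pos: [509.2, 224.2, 61.3]
orientation: [[-0.208, 0.978, -0.001], [0.978, 0.208, -0.001], [-0.0, -0.001, -1.0]]
wrist_force: [0.3, 0.7, -0.5]
finger_gap: 0.467
```

View pics/w4.png

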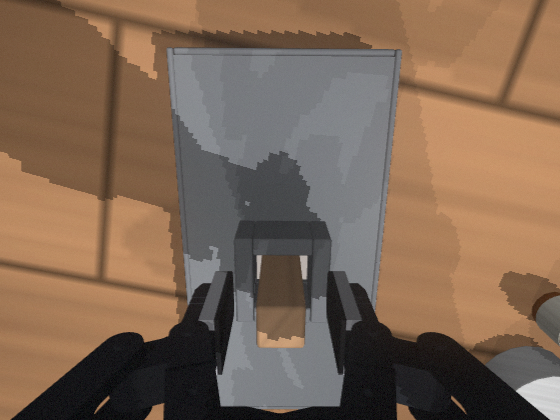

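The knob at about (281,310) is centred between the fingers at columns 232 and 328. I'll close on it.

```bash
python3 -m creep '[20,0,0,0,0,0,0, 16,0,0,0,0,0,0, 15,0,0,0,0,0,0, 15,0,0,0,0,0,0, 15,0,0,0,0,0,0]' 80; python3 -m creep '[15,0,0,2,0,0,0, 15,0,0,5,0,0,0, 15,0,0,5,0,0,0, 15,0,0,0,0,0,0, 15,0,0,0,0,0,0]'
```

```text
time_s: 12.55
eef_pos: [509.9, 224.7, 62.3]
orientation: [[-0.208, 0.978, 0.001], [0.978, 0.208, 0.001], [0.0, 0.001, -1.0]]
wrist_force: [-1.7, -0.0, 5.9]
finger_gap: 0.196
time_s: 13.05
eef_pos: [509.6, 224.4, 73.9]
orientation: [[-0.208, 0.978, 0.0], [0.978, 0.208, 0.0], [0.0, 0.0, -1.0]]
wrist_force: [0.0, 0.5, -3.4]
finger_gap: 0.192
```

```bash
python3 -m creep '[15,0,0,6,0,0,0, 15,0,0,11,0,0,0, 15,0,0,16,0,0,0, 15,0,0,18,0,0,0, 15,0,0,18,0,0,0, 15,0,0,15,0,0,0, 15,0,-4,10,0,0,-0.02, 15,0,-9,6,0,0,-0.03]'; python3 -m creep '[15,0,-15,2,0,0,-0.04, 15,0,-20,0,0,0,-0.04, 15,0,-24,0,0,0,-0.04, 15,1,-26,0,0,0,-0.04, 15,1,-28,0,0,0,-0.04, 15,1,-30,0,0,0,-0.04, 15,1,-30,0,0,0,-0.04, 15,1,-30,0,0,0,-0.04]'
```

```text
time_s: 13.85
eef_pos: [509.8, 211.8, 175.1]
orientation: [[-0.158, 0.987, 0.001], [0.987, 0.158, 0.001], [0.001, 0.001, -1.0]]
wrist_force: [-0.3, 0.6, -2.9]
finger_gap: 0.195
time_s: 14.65
eef_pos: [513.9, 4.8, 175.5]
orientation: [[0.165, 0.986, -0.0], [0.986, -0.165, -0.0], [-0.0, -0.0, -1.0]]
wrist_force: [0.1, -0.6, -1.8]
finger_gap: 0.194
```

Run:
```python
from h import *
im,p=wrist(); cv2.imwrite('pics/w5.png',im)
cv2.imwrite('pics/s5.png',manip.camera('side'))
```

```text
(no output)
```

View pics/s5.png

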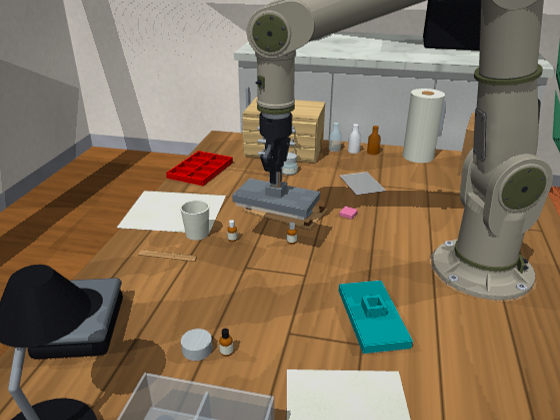

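```bash
python3 -m creep '[15,2,-30,0,0,0,-0.03, 15,2,-30,0,0,0,-0.03, 15,2,-30,0,0,0,-0.03, 15,2,-28,0,0,0,-0.018, 15,2,-25,0,0,0,0, 15,2,-18,0,0,0,0, 15,0,-10,0,0,0,0, 15,0,-5,0,0,0,0]'; python3 -m creep '[15,0,0,0,0,0,0, 15,0,0,-5,0,0,0, 15,0,0,-10,0,0,0, 15,0,0,-14,0,0,0, 15,0,0,-10,0,0,0, 15,0,0,-5,0,0,0, 15,0,0,0,0,0,0, 15,0,0,0,0,0,0]'
```

```text
time_s: 15.55
eef_pos: [525.7, -169.5, 175.5]
orientation: [[0.269, 0.963, -0.001], [0.963, -0.269, -0.0], [-0.0, -0.001, -1.0]]
wrist_force: [0.2, 0.6, -2.6]
finger_gap: 0.192
time_s: 16.35
eef_pos: [526.7, -167.7, 131.9]
orientation: [[0.266, 0.964, 0.0], [0.964, -0.266, -0.0], [-0.0, 0.0, -1.0]]
wrist_force: [-0.2, -0.3, -2.2]
finger_gap: 0.196
```

```bash
python3 -m creep '[15,-0.7,-4.0,0,0,0,-0.007, 15,0,0,-5,0,0,0, 15,0,0,-10,0,0,0, 15,0,0,-12,0,0,0, 15,0,0,-9,0,0,0, 15,0,0,-4,0,0,0, 15,0,0,0,0,0,0, 15,0,0,0,0,0,0]'
python3 - <<'E'
from h import *
im,p=wrist(); print(p); cv2.imwrite('pics/w6.png',im)
t=manip.camera('top'); cv2.imwrite('pics/t6.png',cv2.resize(t[140:270,270:410],None,fx=4,fy=4,interpolation=cv2.INTER_CUBIC))
s=manip.camera('side'); cv2.imwrite('pics/s6.png',cv2.resize(s[150:270,190:370],None,fx=4,fy=4,interpolation=cv2.INTER_CUBIC))
E
```

```text
time_s: 17.15
eef_pos: [526.0, -171.7, 91.9]
orientation: [[0.272, 0.962, 0.0], [0.962, -0.272, -0.0], [-0.0, 0.0, -1.0]]
wrist_force: [-1.0, 0.4, -2.4]
finger_gap: 0.194
(array([ 525.98451647, -171.70386564,   91.86728995]), array([[ 2.72297372e-01,  9.62213147e-01,  2.12739402e-05],
       [ 9.62213133e-01, -2.72297364e-01, -1.76935132e-04],
       [-1.64456472e-04,  6.86490360e-05, -9.99999984e-01]]))
```

View pics/w6.png

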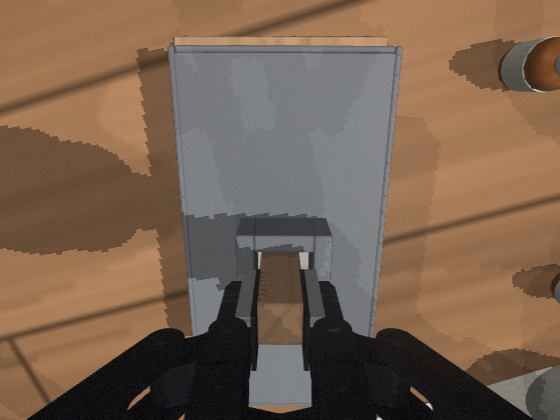

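View pics/s6.png

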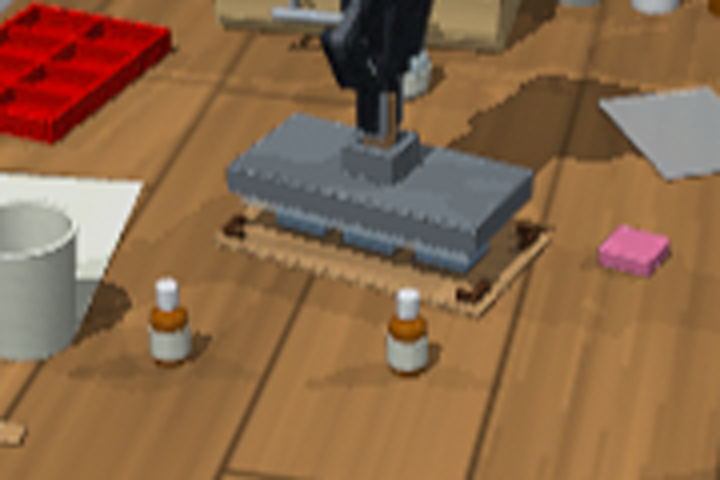

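Side and wrist views show the lids level and square over the tray. I'll descend gently.

```bash
python3 -m creep '[15,0,0,-4,0,0,0, 15,0,0,-6,0,0,0, 15,0,0,-5,0,0,0, 15,0,0,-3,0,0,0, 15,0,0,-2,0,0,0, 15,0,0,-1,0,0,0, 15,0,0,0,0,0,0]'
```

```text
time_s: 18.0
eef_pos: [525.9, -171.6, 70.7]
orientation: [[0.272, 0.962, -0.0], [0.962, -0.272, -0.0], [-0.0, -0.0, -1.0]]
wrist_force: [-0.1, -0.2, -3.1]
finger_gap: 0.188
```

```bash
python3 -m creep '[15,0,0,-1,0,0,0, 15,0,0,-1,0,0,0, 15,0,0,0,0,0,0, 15,0,0,0,0,0,0]'
```

```text
time_s: 18.4
eef_pos: [525.9, -171.6, 68.8]
orientation: [[0.272, 0.962, -0.0], [0.962, -0.272, -0.0], [-0.0, 0.0, -1.0]]
wrist_force: [0.2, 0.3, -3.6]
finger_gap: 0.197
```

```bash
python3 -m creep '[15,0,0,-1,0,0,0, 15,0,0,0,0,0,0, 15,0,0,0,0,0,0]';  python3 -m creep '[15,0,0,-1,0,0,0, 15,0,0,0,0,0,0, 15,0,0,0,0,0,0]'
```

```text
time_s: 18.7
eef_pos: [526.0, -171.7, 68.4]
orientation: [[0.272, 0.962, 0.0], [0.962, -0.272, 0.0], [0.0, 0.0, -1.0]]
wrist_force: [-2.5, 0.6, 6.5]
finger_gap: 0.198
time_s: 19.0
eef_pos: [526.0, -171.7, 68.3]
orientation: [[0.272, 0.962, 0.001], [0.962, -0.272, 0.001], [0.001, 0.001, -1.0]]
wrist_force: [-7.4, 3.5, 14.9]
finger_gap: 0.195
```

Contact came at the predicted height, TCP 68.3. I'll release and lower around the collar.

```bash
python3 -m creep '[15,0,0,1.5,0,0,0, 40,0,0,0,0,0,0, 70,0,0,0,0,0,0, 70,0,0,0,0,0,0, 70,0,0,0,0,0,0]'
python3 - <<'E'
from h import *
im,p=wrist(); cv2.imwrite('pics/w7.png',im)
s=manip.camera('side'); cv2.imwrite('pics/s7.png',cv2.resize(s[150:270,190:370],None,fx=4,fy=4,interpolation=cv2.INTER_CUBIC))
E
```

```text
time_s: 19.5
eef_pos: [525.9, -171.7, 68.2]
orientation: [[0.272, 0.962, -0.0], [0.962, -0.272, -0.0], [-0.0, -0.0, -1.0]]
wrist_force: [-0.1, 1.3, -0.5]
finger_gap: 0.822
```

View pics/w7.png

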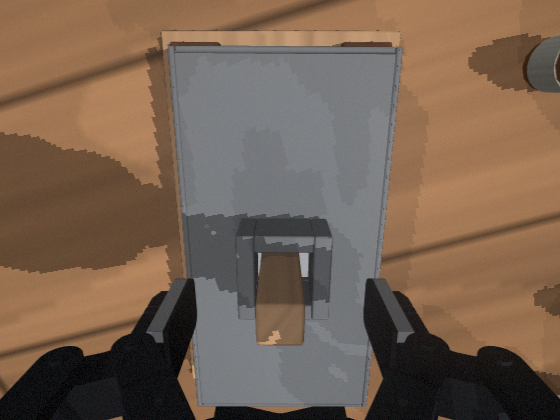

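View pics/s7.png

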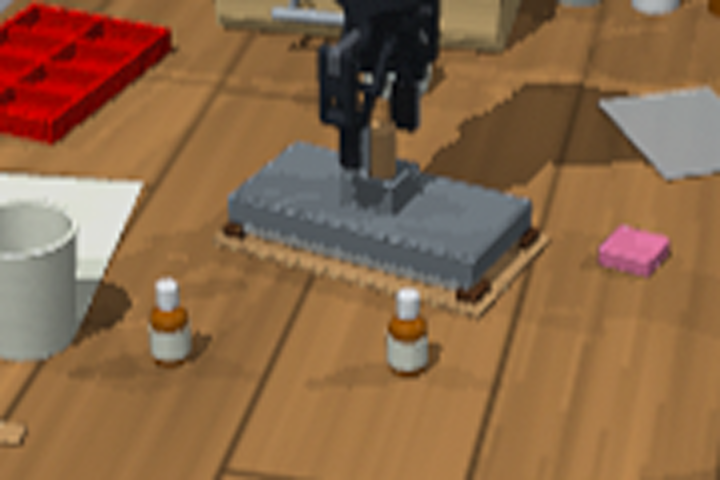

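Lids are seated: the skirt sits just above the stops and the outer lid is about 2 mm to +x of the jaws. I'll descend around the collar.

```bash
python3 -m creep '[75,0.4,1.4,0,0,0,0, 75,0,0,-8,0,0,0, 75,0,0,-10,0,0,0, 75,0,0,-8,0,0,0, 75,0,0,0,0,0,0, 75,0,0,0,0,0,0]' 60
python3 - <<'E'
from h import *
im,p=wrist(); cv2.imwrite('pics/w8.png',im)
E
```

```text
time_s: 20.2
eef_pos: [525.9, -170.2, 41.8]
orientation: [[0.272, 0.962, -0.001], [0.962, -0.272, -0.0], [-0.0, -0.001, -1.0]]
wrist_force: [-0.0, -0.2, -0.5]
finger_gap: 0.881
```

View pics/w8.png

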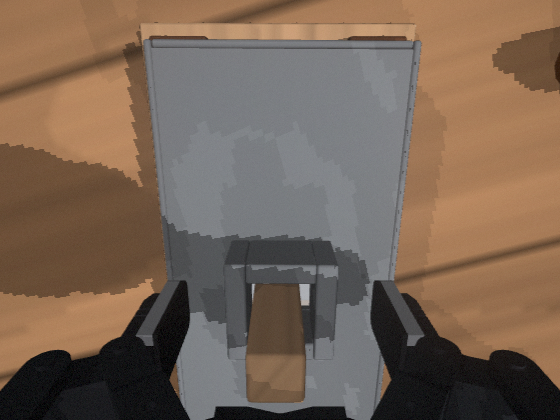

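The collar (225–337, centre 281) is centred between the fingers (188/372, centre 280). I'll close.

```bash
python3 -m creep '[50,0,0,0,0,0,0, 44,0,0,0,0,0,0, 38,0,0,0,0,0,0, 38,0,0,0,0,0,0, 38,0,0,0,0,0,0, 38,0,0,0,0,0,0]' 70; python3 -m creep '[38,0,0,1,0,0,0, 38,0,0,2,0,0,0, 38,0,0,3,0,0,0, 38,0,0,0,0,0,0, 38,0,0,0,0,0,0]'
```

```text
time_s: 20.85
eef_pos: [526.7, -170.4, 43.0]
orientation: [[0.272, 0.962, 0.001], [0.962, -0.272, -0.0], [0.0, 0.001, -1.0]]
wrist_force: [-0.8, -0.3, 6.2]
finger_gap: 0.476
time_s: 21.35
eef_pos: [526.2, -170.2, 48.3]
orientation: [[0.272, 0.962, -0.0], [0.962, -0.272, -0.0], [-0.0, -0.0, -1.0]]
wrist_force: [-0.0, 0.5, -2.1]
finger_gap: 0.474
```

The force is about 2 N, so only the outer lid is carried. I'll lift straight up.

```bash
python3 -m creep '[38,0,0,4,0,0,0, 38,0,0,8,0,0,0, 38,0,0,12,0,0,0, 38,0,0,14,0,0,0, 38,0,0,14,0,0,0, 38,0,0,14,0,0,0, 38,0,0,14,0,0,0, 38,0,0,12,0,0,0]'; python3 -m creep '[38,0,0,10,0,0,0, 38,0,0,6,0,0,0, 38,0,0,3,0,0,0, 38,0,0,0,0,0,0, 38,0,0,0,0,0,0, 38,0,0,0,0,0,0, 38,0,0,0,0,0,0]'
python3 - <<'E'
from h import *
im,p=wrist(); cv2.imwrite('pics/w9.png',im)
t=manip.camera('top'); cv2.imwrite('pics/t9.png',cv2.resize(t[140:270,270:410],None,fx=4,fy=4,interpolation=cv2.INTER_CUBIC))
s=manip.camera('side'); cv2.imwrite('pics/s9.png',s);cv2.imwrite('pics/s9z.png',cv2.resize(s[100:250,200:370],None,fx=4,fy=4,interpolation=cv2.INTER_CUBIC))
print(manip.state()['eef_pos'],manip.state()['qvel'].round(3))
E
```

```text
time_s: 22.15
eef_pos: [526.5, -170.3, 141.9]
orientation: [[0.272, 0.962, 0.001], [0.962, -0.272, -0.0], [0.0, 0.001, -1.0]]
wrist_force: [0.3, -0.6, -1.3]
finger_gap: 0.474
time_s: 22.85
eef_pos: [526.0, -170.2, 158.8]
orientation: [[0.272, 0.962, -0.001], [0.962, -0.272, 0.0], [-0.0, -0.001, -1.0]]
wrist_force: [-0.2, -0.4, -0.9]
finger_gap: 0.473
[ 526.17870002 -170.19474446  159.09093682] [-0.001 -0.002  0.    -0.001  0.001  0.002  0.   ]
```

View pics/s9z.png

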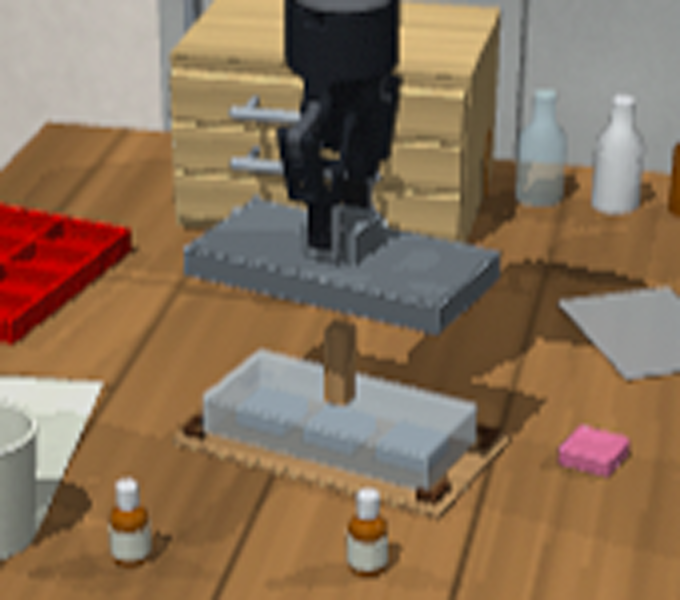

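View pics/s9.png

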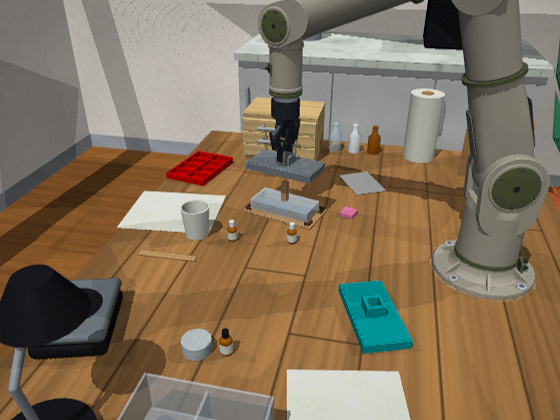

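View pics/w9.png

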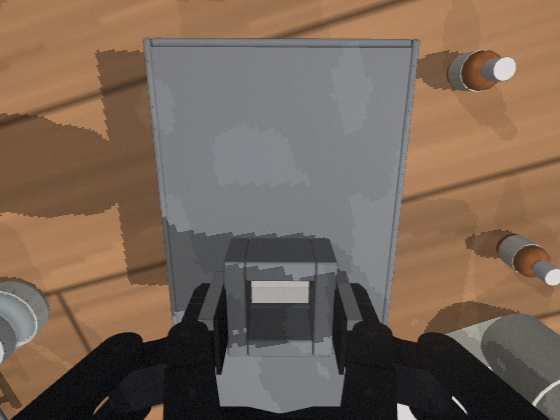

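The side view shows the outer lid held level with its rim above the knob (top at about (285,181)). The clear lid is between the stops with the three tiles in a row under it, and the bystanders look unmoved. I'll hand it in.

```bash
python3 -c "
from plant import manip
print(manip.job_done())"
```

```text
the job is handed in; nothing more can be done
None
```

I set the three tiles on their outlines, lowered both lids together onto the tray, and then lifted the grey outer lid alone by its collar. The arm is still holding it. I handed the job in at about 23 s of the 58 s allowed; no verdict is reported.

- **Tiles:** before the lids went on, the wrist camera put them 0.4, 0.9 and 2.7 mm off their marks and within about 0.02 rad of square. After that I only saw them in the side view through the clear lid, still in a row; I did not measure them again.
- **Inner lid:** it came down at exactly the predicted height (contact at TCP 68.3 mm). The side view shows it between the corner stops.
- **Outer lid:** the arm lifted it about 116 mm above its nested place. In the pictures it is level, clear of the knob, and the arm is at rest. The wrist force was about 2 N just after lift-off, which fits the outer lid alone, but the last reading was only 0.9 N.
- **Bystanders:** all the bystanders in the side view appear where they started, judged by eye.

No check failed. The outer lid sat about 2 mm off-centre from the knob while nested, so I centred the gripper on the collar before closing.

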